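Turn the sensing card over, load it in the test bay and shut the door

ROBOT

A 6-joint arm with a two-finger parallel gripper is mounted at the origin on the work surface. World frame = base frame: x ahead of the robot, y to its left, z up, the work surface at z = 0. Lengths are in m, angles in degrees, forces in N, time in s.
With the tool pointing down it reaches from about 0.35 to 0.975 m from the base axis. Payload 7.1 kg.
Tool frame: the origin (TCP) lies midway between the tips of the shut fingers; the grasp point (between the pads) lies 19 mm behind it; z points along the fingers, x is the direction in which the jaws open and shut, and the axes are right-handed (so a half turn about z gives the same grasp; the last joint's range is limited). The gripper opens to 88 mm and grips with 3 to 60 N. Pads are 20 mm wide; open, the fingers measure 115 mm over their backs; the gripper's body (75 mm by 178 mm) begins 61 mm behind the grasp point.
Start: joints at [71.505, 24.242, 93.386, -0, 62.372, -1.089], TCP at [0.187, 0.596, 0.223] pointing down, gripper open.
Joint ranges: [-172.04, 172.04], [-51.8, 120.97], [4.93, 147.93], [-75.15, 255.16], [6.16, 154.13], [-145.62, 145.62]. Speed limits (degrees/s): [136.94, 136.94, 172.46, 180, 180, 180].

INTERFACE

Orientations are given as a 3x3 rotation matrix whose columns are the frame's x, y, z axes.
In Python, from cell import readout, cams, ctrl gives the robot as it stands.
- The arm moves only by the tool jog_arm, never from a script. Its argument "deltas" is text: rows parted by semicolons, each of 5 numbers parted by spaces: the shift along the tool's x, y, z normalised to -1 to 1, where 1 is 30 cm, then the turn about the tool's z normalised to -1 to 1, where 1 is 90 degrees, then the opening, from -1 (shut) to 1 (fully open). A call has 1 to 20 rows; each row is the pose to reach, as a shift and turn from the pose commanded when the call began, along the tool's axes at that moment; what a row does not reach only later rows make up. A row lasts 1/10 s, in which the tool goes at most 50 mm and 8.59 degrees, less where a joint would pass 70% of its speed; a pose out of reach is approached as far as the arm can. A call with a number of a shift or a turn outside -1 to 1 is refused whole. A call with a gripper value outside its range is refused whole. The fingers move at their own pace and stop on an object; "grip_force" is the grip in N (left out, the last holds). Time passes only in rows, so rows that repeat a pose let the fingers close. It gives the time, the measured TCP pose, the force and the opening at its end, in the units of the state.
- readout.read_state(): the state, without advancing time (a new reading comes with each control period).
- cams.capture(name): name is "scene" or "side" or "wrist"; returns a dict with "pixels" (420x560x3 uint8, blue, green, red), "intrinsics" (3x3 intrinsics, pixels), "world_to_cam" (4x4, takes a point from world to camera coordinates). Camera axes: x right, y up, looking along -z (the intrinsics and any distortion apply to the point x, -y, -z); pixel columns grow to the right and rows downward; lengths in m; the calibration is good to about 2 mm. A picture is of the moment at which its call begins. There is no depth.
- ctrl.hand_in(): hands the job in, once; it reports no verdict.
The state is a dict: "time_s": time; "q": joint angles; "joint_vel": joint speeds; "tau": joint torques, N m; "tool_pos": TCP position; "tcp_rot": TCP orientation; "contact_force": force on the tool from outside, world axes, zero at the start; "torque": the same for the moment, N m; "finger_gap": opening from 0.0 (shut) to 1.0 (fully open).
Only numpy, scipy, OpenCV 4.12 (cv2) and the standard library are available. Lean on these libraries where they do the work, as an engineer would, in place of code of your own. Each camera call takes 0.05 s, during which the arm holds its last target. There are 200 camera calls.

TASK

The long card with the black finned block leans on its desk holder with its contact face hidden underneath; turn it over and stand it, same end down, fully home in the sloping cradle inside the white test bay, contact face upwards (towards the bay's brass probes) and square in the cradle. Set it down rather than dropping it, let go, and only then push the bay's door shut until it snaps onto its catch and stays shut. Leave the shorter plain card, the meter and the jar where they are.

Things in the scene. Friction and masses are not known exactly. Their poses are not given: they have to be found in the camera images.
- card: Grey plate 140 x 60 x 14 mm (x, y, z). Origin: centre of its plain face; z points out of the contact face (at z = 14), which has a black finned block (36 x 36, 10 tall, centred at x = 37) and two brass strips near the foot. x runs from foot (-70) to top (+70). Grip it across the 60 mm width near the top. It starts in rest_card, foot down, contact face against the holder; about 0.25 kg.
- card_foot (a point): Centre of the card's foot end face: (-70, 0, 7) mm in the card's frame.
- rest_card: Holder: black base 100 x 84 x 10 mm; on it an aluminium L-shaped cradle in which the card leans 30 deg from vertical, top towards the holder's -x. Cradle corner at (10, 0, 22) mm; up the slope is (-0.5, 0, 0.866). Back plate 40 wide, reaching 75 mm up the slope; ledge 28 deep; side cheeks 70 mm apart inside, 18 tall. Origin: centre of the underside, z up.
- rest_spare: An equal holder, with the spare card in it; the two holders may swap places.
- bay: White test bay, open above: 220 (x) x 240 (y) x 113 mm, walls 8, back wall (+x) 78 high with brass probes inside, hinged door on the front (-x). Inside, a cradle like the holders': corner at (20, 0, 22) mm, up the slope (-0.5, 0, 0.866), card top towards the door. Loaded right, the card's x is up the slope, its z along (0.866, 0, 0.5), its y along the bay's -y. Fixed; origin: underside centre.
- bay_seat (a point): In the bay's cradle, where card_foot lies when the card is fully home: 7 mm from the cradle's corner along (0.866, 0, 0.5) of the bay. This point's axes are the bay's.
- door (a joint): Door angle in rad: 0 shut against its stop, growing as it opens outwards (1.6 at most). Sprung lightly open (to about 0.8) unless caught. A sprung roller catch must be overcome over the last 20 mm of travel at the free edge (about 6 N there); past it the door snaps to 0.
- door_hinge (a point): Lower end of the door's vertical hinge axis, at (-117, 115, 10) mm in the bay's frame. The panel is 10 mm thick (5 each side of the axis), 115 high and reaches 228 mm from the axis: along the bay's -y when shut; opening swings it to the bay's -x.
- door_edge (a point): Middle of the door's free edge, on its outer face: 228 mm from the hinge axis, 57 mm above the door's lower edge.
- spare: Bystander: shorter plain grey card 100 x 60 x 14 mm without block, leaning in rest_spare. Origin: centre of one face. Leave alone.
- meter: Bystander: black hand meter 150 x 78 x 42 mm with a green display and round dial, lying on the bench. Origin: centre of the underside, x along its length. Leave alone.
- jar: Bystander: jar 64 mm in diameter, 85 tall, standing on the bench. Origin: centre of the underside. Leave alone.
Mind the look-alikes: they are no part of the job. What is shaped like the card but brown or purple is not meant.

How it is judged (in metres and radians):
On the way, in this order (a step that is already met when the one before it is completed fails the run):
1. the card stands home in the bay's cradle, contact face upwards, released, with the door still open (distance between card_foot and bay_seat below 0.012 m and angle between card's own z axis and vertical between 0.9 and 1.2 rad and angle between the y axis of card and the y axis of bay, either way round below 0.15 rad and angle between card's own x axis and vertical below 0.7 rad and contact force between card and the fingers below 0.2 N and linear speed of card below 0.03 m/s and value of joint door above 0.1 rad), for 0.2 s.
2. the door is shut on its catch (value of joint door below 0.02 rad), for 0.2 s.
At the end, for the whole second after the job is handed in: The card's foot is within 12 mm of its seat in the bay's cradle, its contact face upwards at the cradle's slope (face normal 0.9 to 1.2 rad from vertical, finned end up), square to the bay within 0.15 rad, released and at rest; the door is on its catch, within 0.02 rad of its stop (distance between card_foot and bay_seat below 0.012 m and angle between card's own z axis and vertical between 0.9 and 1.2 rad and angle between the y axis of card and the y axis of bay, either way round below 0.15 rad and angle between card's own x axis and vertical below 0.7 rad and contact force between card and the fingers below 0.2 N and linear speed of card below 0.03 m/s and value of joint door below 0.02 rad); the robot touches nothing.
It fails at once if the card is dropped (faster than 0.5 m/s with no finger on it) (contact force between card and the fingers below 0.05 N and linear speed of card above 0.5 m/s).
It fails at once if the spare is moved more than 30 mm (distance of spare from where it was at the start of the episode above 0.03 m).
It fails at once if the meter is moved more than 30 mm (distance of meter from where it was at the start of the episode above 0.03 m).
It fails at once if the jar is moved more than 30 mm (distance of jar from where it was at the start of the episode above 0.03 m).
It also fails if it takes over 64 s, if anything falls off the work surface, if the arm or the gripper's body presses on something with over 40 N, if the wrist force passes 120 N, or if a joint passes its speed limit or range.

## Working session

There is one attempt and no reset: what is moved stays moved. The work goes in short steps, Python scripts to look and compute and a tool call to move; the robot and the scene stay as the last step left them, time stands still between calls to the robot, and variables do not carry over. Pictures are saved under pics/ and viewed, about 8 in all and at most 12, crops included, and the job is handed in when it is done.

Besides the shell and the picture viewer there is one more tool, called after "Emit:" by a JSON object that holds its "method" and its "body", one argument or row to a line. jog_arm: Moves the arm, as the interface text tells. Scaled input: -1 to 1 covers 30 cm each way for a shift and 90 degrees each way for a turn. Its arguments: {"type":"object","properties":{"deltas":{"type":"string"},"grip_force":{"type":"number"}},"required":["deltas"]}

```bash
ls; mkdir -p pics
cat > h.py <<'E'
import numpy as np, cv2
from cell import readout, cams, ctrl
def cap(n,save=None):
    c=cams.capture(n)
    if save: cv2.imwrite('pics/'+save+'.png',c['pixels'])
    return c
def proj(c,P):
    P=np.atleast_2d(P); W=np.array(c['world_to_cam']); p=P@W[:3,:3].T+W[:3,3]
    p=p*[1,-1,-1]; u=p@np.array(c['intrinsics']).T; return u[:,:2]/u[:,2:]
def ray(c,uv):
    W=np.array(c['world_to_cam']); K=np.array(c['intrinsics'])
    d=np.linalg.inv(K)@np.array([uv[0],uv[1],1.]); d=d*[1,-1,-1]
    R=W[:3,:3]; return -R.T@W[:3,3], R.T@d/np.linalg.norm(d)
def onz(c,uv,z):
    o,d=ray(c,uv); return o+d*(z-o[2])/d[2]
def tri(obs):
    A=0;b=0
    for c,uv in obs:
        o,d=ray(c,uv); M=np.eye(3)-np.outer(d,d); A=A+M; b=b+M@o
    return np.linalg.solve(A,b)
E
python3 - <<'E'
from h import *
s=readout.read_state(); print({k:np.round(v,3).tolist() for k,v in s.items()})
ims=[]
import pickle
C={}
for n in ['scene','side','wrist']:
    c=cap(n,n+'0'); C[n]=c; print(n,np.round(c['intrinsics'],1).tolist(),np.round(c['world_to_cam'],3).tolist(),[k for k in c])
pickle.dump(C,open('c0.pkl','wb'))
for n in C: cv2.imwrite(f'pics/{n}0b.png',cv2.resize(C[n]['pixels'],(800,600),interpolation=cv2.INTER_CUBIC))
E
```

```text
pics
{'time_s': 0.0, 'q': [71.504, 24.282, 93.431, 0.001, 62.37, -1.089], 'joint_vel': [0.027, -0.015, 0.031, 0.079, 0.01, 0.008], 'tau': [-0.002, -54.465, -27.366, 0.064, 0.023, -0.0], 'tool_pos': [0.187, 0.596, 0.222], 'tcp_rot': [[0.299, 0.954, -0.0], [0.954, -0.299, -0.001], [-0.001, -0.0, -1.0]], 'contact_force': [0.554, 0.449, 0.413], 'torque': [0.02, 0.008, -0.041], 'finger_gap': 1.003}
scene [[428.4, 0.0, 278.6], [0.0, 428.4, 206.8], [0.0, 0.0, 1.0]] [[-0.542, 0.84, -0.011, 0.252], [-0.535, -0.335, 0.776, 0.253], [0.648, 0.427, 0.631, -1.393], [0.0, 0.0, 0.0, 1.0]] ['pixels', 'intrinsics', 'world_to_cam']
side [[391.6, 0.0, 276.3], [0.0, 391.6, 211.2], [0.0, 0.0, 1.0]] [[-0.995, -0.102, -0.007, 0.566], [0.059, -0.632, 0.773, -0.086], [-0.083, 0.769, 0.634, -1.13], [0.0, 0.0, 0.0, 1.0]] ['pixels', 'intrinsics', 'world_to_cam']
wrist [[320.6, 0.0, 279.4], [0.0, 320.6, 210.1], [0.0, 0.0, 1.0]] [[0.299, 0.954, -0.002, -0.622], [-0.92, 0.288, -0.265, 0.034], [-0.252, 0.081, 0.964, -0.391], [0.0, 0.0, 0.0, 1.0]] ['pixels', 'intrinsics', 'world_to_cam']
```

View pics/scene0b.png

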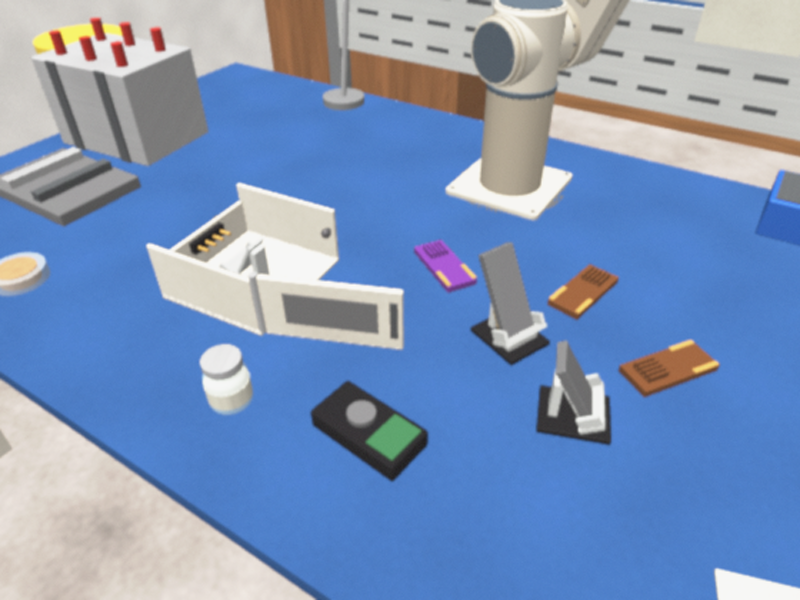

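View pics/side0b.png

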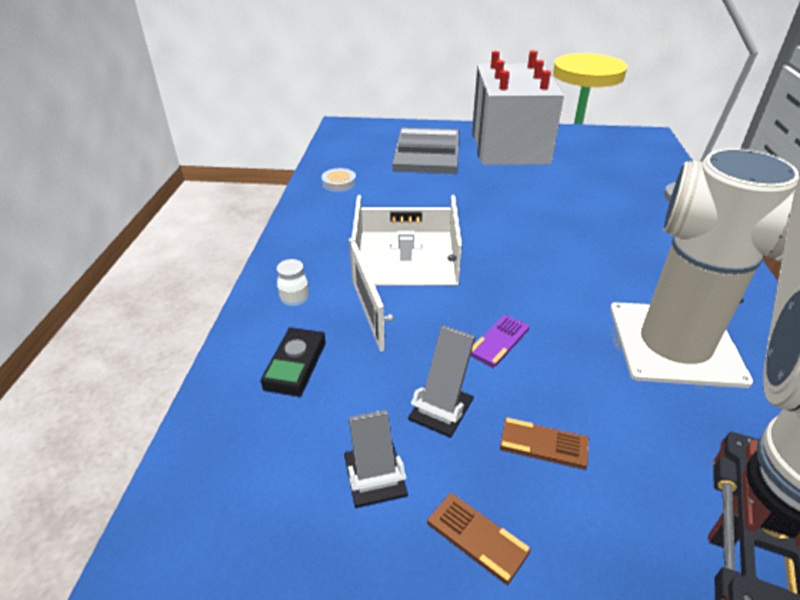

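Candidates in the scene view (800 px wide): the long grey card at (510,290), the spare at (575,380), brown cards at (585,290) and (668,366), and a purple one at (445,265). I choose the long grey card at (510,290), which is at (448,362) in the side view. The bay is at (250,260), with its door open. Next I'll check that choice in close crops.

```bash
cat > crop.py <<'E'
import cv2,sys
def crop(src,x0,y0,x1,y1,f,out,step=20):
    im=cv2.imread('pics/'+src+'.png')[y0:y1,x0:x1]
    im=cv2.resize(im,None,fx=f,fy=f,interpolation=cv2.INTER_CUBIC)
    for x in range((x0//step+1)*step,x1,step):
        cv2.line(im,(int((x-x0+.5)*f),0),(int((x-x0+.5)*f),6),(0,0,255),1); cv2.putText(im,str(x),(int((x-x0)*f)-8,16),0,.33,(0,0,255),1)
    for y in range((y0//step+1)*step,y1,step):
        cv2.line(im,(0,int((y-y0+.5)*f)),(6,int((y-y0+.5)*f)),(0,0,255),1); cv2.putText(im,str(y),(8,int((y-y0+.5)*f)+4),0,.33,(0,0,255),1)
    cv2.imwrite('pics/'+out+'.png',im)
E
python3 - <<'E'
from crop import *
crop('side0',232,130,350,312,3.25,'a',10)
crop('scene0',100,122,400,262,2.6,'b',10)
import numpy as np
a=cv2.imread('pics/a.png');b=cv2.imread('pics/b.png')
crop('scene0',322,155,398,262,5.5,'d',10)
d=cv2.imread('pics/d.png')
o=np.zeros((600,800,3),np.uint8);o[:a.shape[0],:a.shape[1]]=a;o[:d.shape[0],384:384+d.shape[1]]=d[:,:416];cv2.imwrite('pics/ad.png',o)
E
```

```text
(no output)
```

View pics/ad.png

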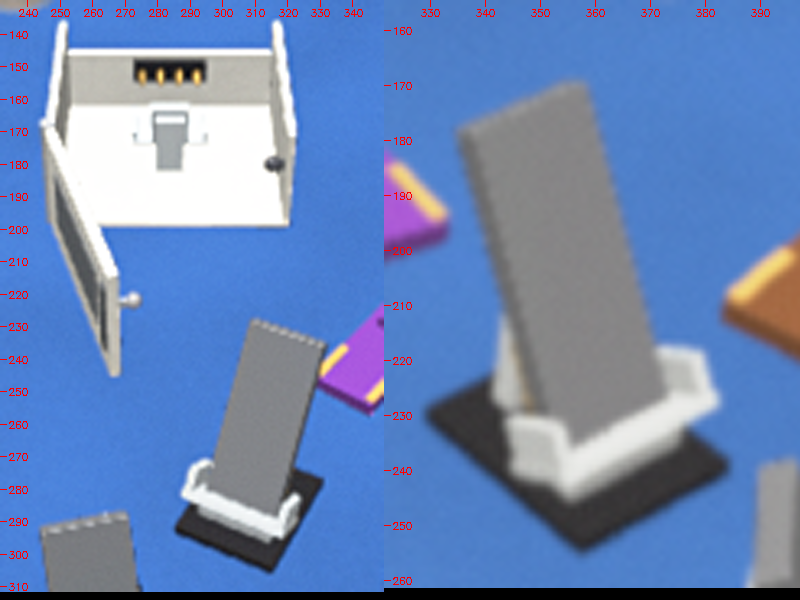

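View pics/b.png

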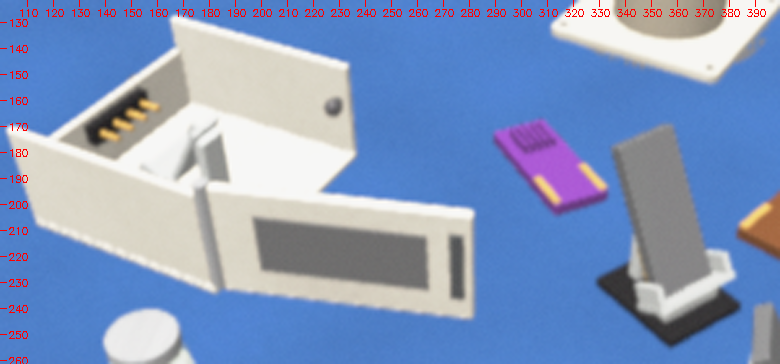

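Run:
```python
from h import *
import pickle
C=pickle.load(open('c0.pkl','rb')); s,d=C['scene'],C['side']
for n in C: print(n,np.round(ray(C[n],(280,210))[0],3))
def grey(c,box):
    x0,y0,x1,y1=box; im=c['pixels'][y0:y1,x0:x1]; hsv=cv2.cvtColor(im,cv2.COLOR_BGR2HSV)
    m=((hsv[...,1]<40)&(hsv[...,2]>90)&(hsv[...,2]<165)).astype(np.uint8)
    cs,_=cv2.findContours(m,cv2.RETR_EXTERNAL,cv2.CHAIN_APPROX_NONE); k=max(cs,key=cv2.contourArea)
    p=cv2.approxPolyDP(k,3,True)[:,0]+[x0,y0]; return p.tolist()
print('scene',grey(s,(322,160,395,262))); print('side',grey(d,(285,220,340,300)))
def dark(c,box):
    x0,y0,x1,y1=box; im=c['pixels'][y0:y1,x0:x1]; 
    m=(im.max(2)<80).astype(np.uint8)
    p=cv2.convexHull(cv2.findNonZero(m)); p=cv2.approxPolyDP(p,2,True)[:,0]+[x0,y0]; return p.tolist()
print('dark scene',dark(s,(322,205,395,262)),'side',dark(d,(283,262,340,312)))
def show(n,a,b,z):
    P=tri([(s,a),(d,b)]); print(n,np.round(P*1000,0),'sc',np.round(onz(s,a,z)*1000),'sd',np.round(onz(d,b,z)*1000))
show('topL',(337.5,177.5),(310.5,228.5),.15)
show('topR',(358.5,169.5),(331,235.5),.15)
show('base near',(357.5,252),(314,303),.005)
show('base right',(385,237),(331,277),.01)
show('base left',(329,229),(286,291),.01)
# bay tops
show('R back top',(167,128),(317.5,137),.113)
show('R front top',(233.5,146.5),(321.5,169),.113)
show('L back top',(103,171.5),(251.5,137),.113)
show('hinge top',(176,193),(246,167),.125)
show('R front bottom',(236,179.5),(320,198),.004)
show('L back bottom scene',(114,207),(250,190),0)
show('L front bottom scene',(183.5,233),(252,198),0)
show('door end top',(281,203),(267.5,213),.125)
show('door end bot',(281,243),(266.5,243),.01)
```

```text
scene [1.174 0.467 0.686]
side [0.474 0.872 0.787]
wrist [0.119 0.616 0.384]
scene [[353, 171], [336, 180], [349, 227], [344, 229], [341, 224], [344, 239], [358, 245], [376, 233], [356, 245], [345, 240], [346, 229], [356, 235], [373, 225], [358, 172]]
side [[309, 229], [298, 273], [292, 279], [317, 288], [331, 236]]
dark scene [[383, 240], [357, 254], [330, 230], [340, 225], [377, 234]] side [[330, 277], [315, 305], [286, 293], [291, 285], [322, 274]]
topL [468. 156. 147.] sc [472. 158. 150.] sd [468. 158. 150.]
topR [419. 182. 151.] sc [420. 183. 150.] sd [418. 179. 150.]
base near [447. 217. -65.] sc [516. 241.   5.] sd [449. 268.   5.]
base right [426. 250.  32.] sc [443. 276.  10.] sd [407. 185.  10.]
base left [512. 190.   3.] sc [487. 155.  10.] sd [519. 242.  10.]
R back top [ 460. -369.  112.] sc [ 461. -368.  113.] sd [ 460. -368.  113.]
R front top [ 444. -151.  118.] sc [ 442. -152.  113.] sd [ 443. -164.  113.]
L back top [ 692. -353.  109.] sc [ 696. -347.  113.] sd [ 691. -347.  113.]
hinge top [ 675. -129.  126.] sc [ 677. -127.  125.] sd [ 676. -136.  125.]
R front bottom [ 441. -154.    7.] sc [ 437. -158.    4.] sd [ 441. -158.    4.]
L back bottom scene [ 694. -330.  -45.] sc [ 694. -353.    0.] sd [ 677. -186.    0.]
L front bottom scene [ 666. -144.   -5.] sc [ 672. -135.    0.] sd [ 664. -142.    0.]
door end top [583.  83. 125.] sc [585.  85. 125.] sd [583.  80. 125.]
door end bot [589.  85.  15.] sc [587.  85.  10.] sd [589.  75.  10.]
```

Emit:
{"method": "jog_arm", "body": {
  "deltas": "-.54 .62 -.1 .67 1;-.54 .62 -.1 .67 1;-.54 .62 -.1 .67 1;-.54 .62 -.1 .67 1;-.54 .62 -.1 .67 1;-.54 .62 -.1 .67 1;-.54 .62 -.1 .67 1;-.54 .62 -.1 .67 1;-.54 .62 -.1 .67 1;-.54 .62 -.1 .67 1"
}}

```text
time_s: 1.15
tool_pos: [0.3157, 0.3863, 0.2525]
tcp_rot: [[0.976, 0.216, -0.0], [0.216, -0.976, -0.0], [-0.0, 0.0, -1.0]]
contact_force: [-0.3, 0.1, -0.4]
finger_gap: 0.997
```

```bash
cat >> h.py <<'E'
def goal(xyz,ang):
    s=readout.read_state(); R=np.array(s['tcp_rot']); p=np.array(s['tool_pos'])
    a=np.degrees(np.arctan2(R[1,0],R[0,0])); t=(a-ang+180)%360-180
    print('tcp',np.round(p,4),'ang',round(a,2),'q6',round(s['q'][5],1),'delta/0.3',np.round(R.T@(np.array(xyz)-p)/.3,3),'turn/90',round(t/90,3),'t',round(s['time_s'],2),'F',np.round(s['contact_force'],1),'gap',round(s['finger_gap'],3))
E
python3 -c "
from h import *
goal([.446,.173,.26],-25.5)"
```

```text
tcp [0.3157 0.3863 0.2525] ang 12.5 q6 36.9 delta/0.3 [ 0.27   0.788 -0.025] turn/90 0.422 t 1.15 F [-0.3  0.1 -0.4] gap 0.997
```

Emit:
{"method": "jog_arm", "body": {
  "deltas": ".27 .79 -.03 .42 1;.27 .79 -.03 .42 1;.27 .79 -.03 .42 1;.27 .79 -.03 .42 1;.27 .79 -.03 .42 1;.27 .79 -.03 .42 1;.27 .79 -.03 .42 1;.27 .79 -.03 .42 1"
}}

```text
time_s: 1.95
tool_pos: [0.4449, 0.1727, 0.2614]
tcp_rot: [[0.904, -0.428, -0.001], [-0.428, -0.904, 0.0], [-0.001, 0.0, -1.0]]
contact_force: [-0.5, 0.6, 0.4]
finger_gap: 0.999
```

Run:
```python
from h import *
import pickle
goal([.446,.173,.11],-25.5)
c=cap('wrist','w1'); pickle.dump(c,open('w1.pkl','wb'))
from crop import crop
crop('w1',0,0,560,420,1.42,'w1b',20)
print(proj(c,[[.446,.173,.129],[.444,.1695,.15]]))
```

```text
tcp [0.4449 0.1727 0.2614] ang -25.37 q6 45.1 delta/0.3 [ 0.003 -0.003  0.505] turn/90 0.001 t 1.95 F [-0.5  0.6  0.4] gap 0.999
[[278.40785202 198.94295969]
 [277.97233211 208.88540161]]
```

View pics/w1b.png

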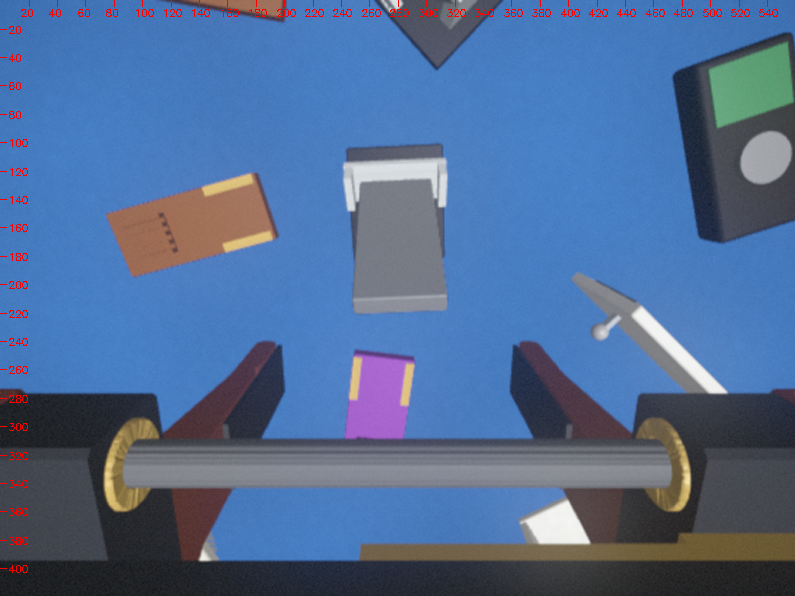

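The crop confirms the long grey card, plain face up, with its top edge at px (249,210)–(314,207). Next I descend and grip.

Emit:
{"method": "jog_arm", "body": {
  "deltas": ".01 0 .2 -.024 1;.01 0 .35 -.024 1;.01 0 .45 -.024 1;.01 0 .505 -.024 1;.01 0 .505 -.024 1;.01 0 .505 -.024 1;.01 0 .505 -.024 .2;.01 0 .505 -.024 0;.01 0 .505 -.024 0;.01 0 .505 -.024 0;.01 0 .505 -.024 0;.01 0 .505 -.024 0",
  "grip_force": 20
}}

```text
time_s: 3.2
tool_pos: [0.4484, 0.1706, 0.1107]
tcp_rot: [[0.918, -0.397, 0.0], [-0.397, -0.918, 0.0], [0.0, -0.0, -1.0]]
contact_force: [-2.4, 0.8, 8.1]
finger_gap: 0.683
```

Run:
```python
from h import *
goal([.446,.173,.11],-25.5)
```

```text
tcp [0.4484 0.1706 0.1107] ang -23.37 q6 42.8 delta/0.3 [-0.01  -0.004  0.002] turn/90 0.024 t 3.2 F [-2.4  0.8  8.1] gap 0.683
```

Emit:
{"method": "jog_arm", "body": {
  "deltas": "0 0 -.03 0 0;0 0 -.07 0 0;0 0 -.13 0 0;0 0 -.2 0 0;0 0 -.28 0 0;0 0 -.36 0 0;0 0 -.44 0 0;0 0 -.5 0 0;0 0 -.55 0 0;0 0 -.55 0 0;0 0 -.55 0 0"
}}

```text
time_s: 4.3
tool_pos: [0.4481, 0.1704, 0.2754]
tcp_rot: [[0.918, -0.396, 0.001], [-0.396, -0.918, 0.0], [0.001, -0.0, -1.0]]
contact_force: [-0.8, 0.3, -2.3]
finger_gap: 0.688
```

Run:
```python
from h import *
goal([.57,-.1,.30],4.5)
cap('side','s2');cap('scene','e2')
from crop import crop
crop('s2',260,90,400,300,2.8,'s2b',20);crop('e2',300,60,440,270,2.8,'e2b',20)
cv2.imwrite('pics/2.png',np.hstack([cv2.imread('pics/s2b.png'),cv2.imread('pics/e2b.png')]))
```

```text
tcp [0.4481 0.1704 0.2754] ang -23.35 q6 42.8 delta/0.3 [ 0.73   0.666 -0.082] turn/90 -0.309 t 4.3 F [-0.8  0.3 -2.3] gap 0.688
```

View pics/2.png

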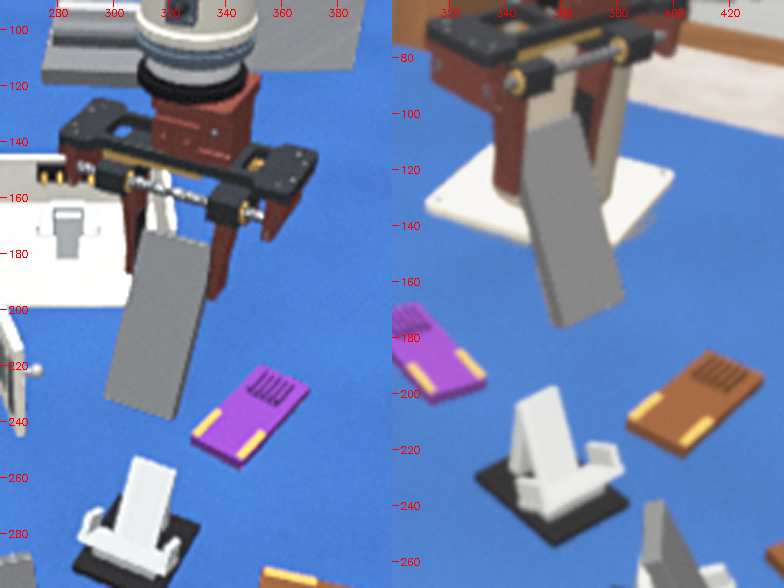

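Run:
```python
from h import *
import pickle
from scipy.optimize import least_squares
C=pickle.load(open('c0.pkl','rb')); s,d=C['scene'],C['side']
obs=[(s,(110,120,0),(113.5,207.5)),(s,(-110,-112,113),(233,147)),(s,(110,-120,113),(166.5,128)),(s,(110,120,113),(102.5,171)),(s,(-110,-112,8),(236,180)),
(d,(-110,-120,0),(320.5,199)),(d,(110,-120,113),(318.5,136.5)),(d,(110,120,113),(250.5,136.5)),(d,(102,-112,8),(315,161.5)),(d,(102,112,8),(251.5,161.5)),(d,(-17.5,-20,87),(278.5,164.5)),(d,(-17.5,20,87),(290.,164.5)),]
obs=obs[:-2]
def T(v,P):
    c,sn=np.cos(v[2]),np.sin(v[2]);P=np.array(P)/1e3
    return np.array([v[0]+c*P[0]-sn*P[1],v[1]+sn*P[0]+c*P[1],P[2]])
f=lambda v:np.concatenate([proj(c,T(v,P))[0]-uv for c,P,uv in obs])
r=least_squares(f,[.568,-.25,np.radians(-85.5)],loss='soft_l1')
print(np.round(r.x[:2],4),np.degrees(r.x[2]));print(np.round(r.fun.reshape(-1,2) if 0 else f(r.x).reshape(-1,2),1))
v=r.x; print('seat',T(v,(20+6.06,0,25.5)),'plate top side',proj(d,T(v,(-17.5,0,87))),proj(s,T(v,(-17.5,0,87))),proj(d,T(v,(-17.5,20,87))))
for n,c in (('w',0),):
    pass
print('hinge',T(v,(-117,115,125)),proj(s,T(v,(-117,115,125))),proj(d,T(v,(-117,115,125))))
```

```text
[ 0.5664 -0.2521] -84.7322593624904
[[ 0.5  0.2]
 [-0.6 -0.1]
 [ 0.1 -1. ]
 [-0.6 -0.1]
 [-0.5  0.3]
 [ 0.6  0.8]
 [-0.2 -0.1]
 [-0.2 -0. ]
 [-0.5  1.4]
 [ 2.3  1.4]]
seat [ 0.56876038 -0.27804006  0.0255    ] plate top side [[284.43976199 162.07774174]] [[177.94442131 168.22081298]] [[278.42355633 162.08168991]]
hinge [ 0.67014035 -0.12502612  0.125     ] [[178.79597026 191.69841224]] [[247.25119741 168.96795067]]
```

Emit:
{"method": "jog_arm", "body": {
  "deltas": ".03 .04 0 -.01 0;.08 .11 0 -.03 0;.15 .2 0 -.05 0;.22 .29 0 -.08 0;.29 .38 0 -.12 0;.36 .47 0 -.16 0;.42 .55 0 -.2 0;.47 .61 0 -.24 0;.5 .66 0 -.28 0;.52 .69 0 -.32 0;.52 .69 0 -.32 0"
}}

```text
time_s: 5.5
tool_pos: [0.5091, -0.0824, 0.2741]
tcp_rot: [[0.996, 0.094, -0.002], [0.094, -0.996, 0.0], [-0.002, -0.0, -1.0]]
contact_force: [0.3, -0.0, -2.0]
finger_gap: 0.684
```

Run:
```python
from h import *
goal([.574,-.3337,.2554],5.3)
```

```text
tcp [ 0.5091 -0.0824  0.2741] ang 5.38 q6 -15.9 delta/0.3 [0.137 0.854 0.062] turn/90 0.001 t 5.5 F [ 0.3 -0.  -2. ] gap 0.684
```

Emit:
{"method": "jog_arm", "body": {
  "deltas": ".01 .06 0 0 0;.02 .14 0 0 0;.04 .24 0 0 0;.06 .34 0 0 0;.08 .44 0 0 0;.1 .54 0 0 0;.11 .64 0 0 0;.13 .73 0 0 0;.135 .8 .03 0 0;.137 .84 .05 0 0;.137 .854 .06 0 0;.137 .854 .06 0 0"
}}

```text
time_s: 6.7
tool_pos: [0.574, -0.3319, 0.2558]
tcp_rot: [[0.996, 0.094, -0.002], [0.094, -0.996, 0.001], [-0.002, -0.002, -1.0]]
contact_force: [-0.5, 0.1, -1.6]
finger_gap: 0.682
```

Run:
```python
from h import *
goal([.574,-.3337,.1144],5.3)
a=cap('side','s3');b=cap('scene','e3');cap('wrist','w3')
import pickle; pickle.dump((a,b),open('c3.pkl','wb'))
from crop import crop
crop('s3',230,60,360,270,2.8,'s3b',10);crop('e3',90,40,240,250,2.8,'e3b',10)
cv2.imwrite('pics/3.png',np.hstack([cv2.imread('pics/s3b.png'),cv2.imread('pics/e3b.png')]))
```

```text
tcp [ 0.574  -0.3319  0.2558] ang 5.42 q6 -36.5 delta/0.3 [0.    0.007 0.471] turn/90 0.001 t 6.7 F [-0.5  0.1 -1.6] gap 0.682
```

View pics/3.png

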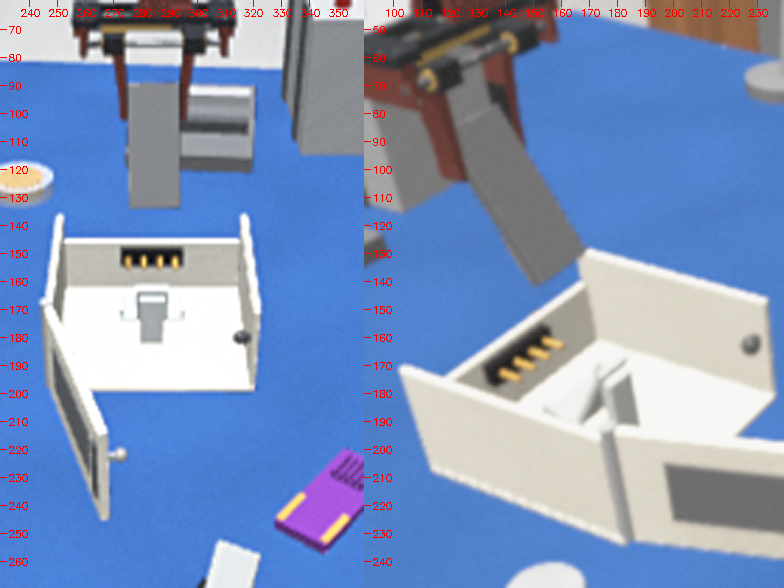

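Run:
```python
from h import *
import pickle
d,s=pickle.load(open('c3.pkl','rb'))
v=np.array([.5664,-.2521,np.radians(-84.73)]);c,sn=np.cos(v[2]),np.sin(v[2]);R=np.array([[c,-sn],[sn,c]])
def bay(P): return np.round(np.r_[R.T@(P[:2]-v[:2]),P[2]]*1e3,1)
for n,a,b in (('footL',(151.5,141),(276.2,133.5)),('footR',(167.5,131),(294,133.5)),('topL',(114,75),(276,90)),):
    print(n,bay(tri([(s,a),(d,b)])))
t=np.array(readout.read_state()['tool_pos']);print('grasp',bay(t+[0,0,.019]))
# predicted plain foot edge in both for lean th
g=bay(t+[0,0,.019])
for th in (-10,-20,-25,-30,-35,-40):
    r=np.radians(th);P=[]
    for y in (30,-30):
        p=g+[120.6*np.sin(r)-7*np.cos(r),y,-120.6*np.cos(r)-7*np.sin(r)]
        P.append(np.r_[v[:2]+R@(p[:2]/1e3),p[2]/1e3])
    print(th,np.round(proj(s,P),1).tolist(),np.round(proj(d,P),1).tolist())
```

```text
footL [ 23.5  27.4 169.8]
footR [ 23.2 -30.7 168.7]
topL [ 89.3  26.4 304.9]
grasp [ 79.9   1.  276.4]
-10 [[142.0, 142.6], [158.3, 131.5]] [[275.2, 132.6], [293.1, 132.6]]
-20 [[147.9, 142.1], [164.2, 130.9]] [[275.1, 133.7], [293.3, 133.7]]
-25 [[150.6, 141.3], [166.9, 130.1]] [[275.0, 133.8], [293.4, 133.8]]
-30 [[153.1, 140.2], [169.4, 129.0]] [[275.0, 133.7], [293.5, 133.7]]
-35 [[155.5, 138.7], [171.8, 127.5]] [[274.9, 133.2], [293.6, 133.2]]
-40 [[157.6, 136.9], [173.9, 125.6]] [[274.9, 132.5], [293.7, 132.5]]
```

Emit:
{"method": "jog_arm", "body": {
  "deltas": "0 0 .03 0 0;0 0 .09 0 0;0 0 .16 0 0;0 0 .23 0 0;0 0 .3 0 0;0 0 .35 0 0;0 0 .39 0 0;0 0 .415 0 0;0 -.01 .426 0 0;0 -.01 .426 0 0;0 -.01 .426 0 0"
}}

```text
time_s: 7.95
tool_pos: [0.5749, -0.3296, 0.1301]
tcp_rot: [[0.995, 0.095, 0.001], [0.095, -0.995, -0.001], [0.001, 0.001, -1.0]]
contact_force: [0.6, 0.4, -2.4]
finger_gap: 0.682
```

Emit:
{"method": "jog_arm", "body": {
  "deltas": "0 0 .005 0 0;0 0 .01 0 0;0 0 .015 0 0;0 0 .02 0 0;0 0 .02 0 0"
}}

```text
time_s: 8.45
tool_pos: [0.5743, -0.3294, 0.1231]
tcp_rot: [[0.995, 0.095, -0.0], [0.095, -0.995, 0.0], [-0.0, -0.0, -1.0]]
contact_force: [0.5, 0.7, -1.6]
finger_gap: 0.683
```

Emit:
{"method": "jog_arm", "body": {
  "deltas": "0 0 .005 0 0;0 0 .01 0 0;0 0 .01 0 0"
}}

```text
time_s: 8.75
tool_pos: [0.5743, -0.3294, 0.1201]
tcp_rot: [[0.995, 0.095, -0.0], [0.095, -0.995, 0.0], [-0.0, -0.0, -1.0]]
contact_force: [-0.5, 0.2, -2.5]
finger_gap: 0.684
```

Run:
```python
from h import *
goal([.574,-.3337,.1144],5.3)
```

```text
tcp [ 0.5743 -0.3294  0.1201] ang 5.46 q6 -36.3 delta/0.3 [-0.002  0.014  0.019] turn/90 0.002 t 8.75 F [-0.5  0.2 -2.5] gap 0.684
```

Emit:
{"method": "jog_arm", "body": {
  "deltas": "0 0 .005 0 0;0 0 .01 0 0;0 0 .01 0 0"
}}

```text
time_s: 9.05
tool_pos: [0.5746, -0.3297, 0.1174]
tcp_rot: [[0.995, 0.095, 0.0], [0.095, -0.995, -0.0], [0.0, 0.0, -1.0]]
contact_force: [0.3, -0.6, -1.8]
finger_gap: 0.683
```

Emit:
{"method": "jog_arm", "body": {
  "deltas": "0 0 .005 0 0;0 0 .01 0 0;0 0 .01 0 0"
}}

```text
time_s: 9.35
tool_pos: [0.5751, -0.3306, 0.1153]
tcp_rot: [[0.995, 0.095, 0.002], [0.095, -0.995, -0.002], [0.002, 0.002, -1.0]]
contact_force: [-0.6, -3.9, 4.2]
finger_gap: 0.685
```

Emit:
{"method": "jog_arm", "body": {
  "deltas": "0 -.02 -.01 0 0;0 -.041 -.018 0 0;0 -.063 -.026 0 0;0 -.085 -.033 0 0;0 -.11 -.039 0 0;0 -.137 -.043 0 0;0 -.16 -.045 0 0;0 -.183 -.045 0 0;0 -.183 -.045 0 0",
  "grip_force": 12
}}

```text
time_s: 10.25
tool_pos: [0.5689, -0.2733, 0.1275]
tcp_rot: [[0.995, 0.096, -0.001], [0.096, -0.995, 0.001], [-0.001, -0.001, -1.0]]
contact_force: [0.0, 0.5, 0.0]
finger_gap: 0.681
```

Run:
```python
from h import *
goal([.574,-.3337,.1144],5.3)
a=cap('side','s4');b=cap('scene','e4')
import pickle; pickle.dump((a,b),open('c4.pkl','wb'))
from crop import crop
crop('s4',230,60,360,270,2.8,'s4b',10);crop('e4',90,40,240,250,2.8,'e4b',10)
cv2.imwrite('pics/4.png',np.hstack([cv2.imread('pics/s4b.png'),cv2.imread('pics/e4b.png')]))
```

```text
tcp [ 0.5689 -0.2733  0.1275] ang 5.49 q6 -32.3 delta/0.3 [-0.002  0.202  0.043] turn/90 0.002 t 10.25 F [0.  0.5 0. ] gap 0.681
```

View pics/4.png

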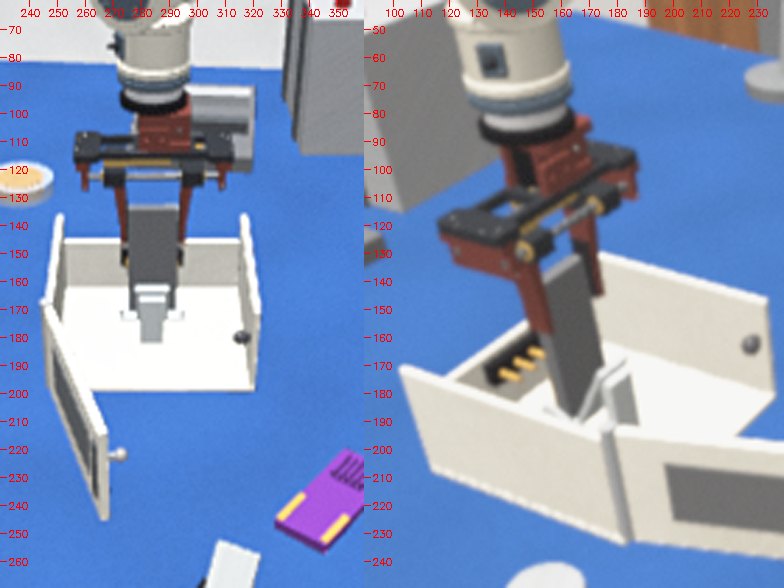

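Emit:
{"method": "jog_arm", "body": {
  "deltas": "0 -.02 0 0 0;0 -.039 .002 0 0;0 -.065 .008 0 0;0 -.092 .015 0 0;0 -.115 .024 0 0;0 -.137 .033 0 0;0 -.16 .045 0 0;0 -.175 .054 0 0;0 -.185 .06 0 0;0 -.185 .06 0 0"
}}

```text
time_s: 11.35
tool_pos: [0.564, -0.2179, 0.11]
tcp_rot: [[0.995, 0.095, 0.0], [0.095, -0.995, 0.001], [0.0, -0.001, -1.0]]
contact_force: [0.1, 3.6, 4.7]
finger_gap: 0.687
```

Run:
```python
from h import *
goal([.574,-.3337,.1144],5.3)
s=readout.read_state();print(np.round(s['torque'],2))
a=cap('side','s5');b=cap('scene','e5')
import pickle; pickle.dump((a,b),open('c5.pkl','wb'))
from crop import crop
crop('s5',230,60,360,270,2.8,'s5b',10);crop('e5',90,40,240,250,2.8,'e5b',10)
cv2.imwrite('pics/5.png',np.hstack([cv2.imread('pics/s5b.png'),cv2.imread('pics/e5b.png')]))
```

```text
tcp [ 0.564  -0.2179  0.11  ] ang 5.48 q6 -27.8 delta/0.3 [-0.004  0.387 -0.015] turn/90 0.002 t 11.35 F [0.1 3.6 4.7] gap 0.687
[ 0.44 -0.07  0.04]
```

View pics/5.png

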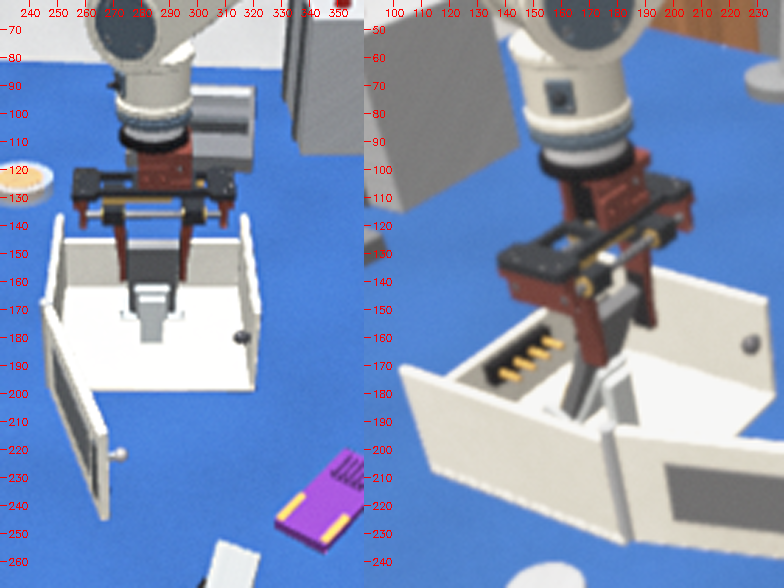

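Emit:
{"method": "jog_arm", "body": {
  "deltas": "0 -.006 .003 0 0;0 -.012 .005 0 0;0 -.012 .005 0 0;0 -.012 .005 0 0",
  "grip_force": 6
}}

```text
time_s: 11.85
tool_pos: [0.5637, -0.2155, 0.1084]
tcp_rot: [[0.995, 0.095, 0.0], [0.095, -0.995, 0.001], [0.0, -0.001, -1.0]]
contact_force: [-0.5, 3.8, 4.1]
finger_gap: 0.679
```

Emit:
{"method": "jog_arm", "body": {
  "deltas": "0 .008 -.002 0 0;0 .008 -.002 0 0;0 .008 -.002 0 0;0 .008 -.002 0 0",
  "grip_force": 3
}}

```text
time_s: 12.25
tool_pos: [0.5639, -0.2185, 0.109]
tcp_rot: [[0.995, 0.095, 0.0], [0.095, -0.995, -0.0], [0.0, 0.0, -1.0]]
contact_force: [-0.1, 2.4, 2.1]
finger_gap: 0.683
```

Emit:
{"method": "jog_arm", "body": {
  "deltas": "0 0 0 0 .4;0 0 0 0 .45;0 0 0 0 .5;0 0 0 0 .6;0 0 0 0 .7;0 0 0 0 .8;0 0 0 0 .8;0 0 0 0 .8"
}}

```text
time_s: 13.05
tool_pos: [0.5639, -0.2184, 0.109]
tcp_rot: [[0.995, 0.095, 0.0], [0.095, -0.995, -0.0], [0.0, 0.0, -1.0]]
contact_force: [-0.5, -0.1, 0.3]
finger_gap: 0.901
```

Emit:
{"method": "jog_arm", "body": {
  "deltas": "0 0 -.05 0 1;0 0 -.12 0 1;0 0 -.22 0 1;0 0 -.34 0 1;0 0 -.45 0 1;0 0 -.5 0 1;0 0 -.5 0 1;0 0 -.5 0 1"
}}

```text
time_s: 13.85
tool_pos: [0.5633, -0.2181, 0.2582]
tcp_rot: [[0.995, 0.095, -0.001], [0.095, -0.995, 0.0], [-0.001, -0.0, -1.0]]
contact_force: [-0.1, 0.2, -0.5]
finger_gap: 1.0
```

Run:
```python
from h import *
goal([.574,-.3337,.1144],5.3)
a=cap('side','s6');b=cap('scene','e6');w=cap('wrist','w6')
import pickle; pickle.dump((a,b,w),open('c6.pkl','wb'))
from crop import crop
crop('w6',120,0,440,300,1.6,'w6b',20);crop('e6',90,100,240,250,1.9,'e6b',10)
A=cv2.imread('pics/w6b.png');B=cv2.imread('pics/e6b.png');o=np.zeros((480,A.shape[1]+B.shape[1],3),np.uint8);o[:,:A.shape[1]]=A;o[:B.shape[0],A.shape[1]:]=B
cv2.imwrite('pics/6.png',o);print(o.shape)
v=np.array([.5664,-.2521,np.radians(-84.73)]);c,sn=np.cos(v[2]),np.sin(v[2]);R=np.array([[c,-sn],[sn,c]])
def W(p): p=np.array(p)/1e3; return np.r_[v[:2]+R@p[:2],p[2]]
def card(x,y,z): return W([20-.5*(x+70)+.866*z,-y,22+.866*(x+70)+.5*z])
P=[card(70,30,0),card(70,-30,0),card(70,30,14),card(70,-30,14),card(-70,30,14),card(-70,-30,14)]
for n,cc in (('scene',b),('side',a),('wrist',w)): print(n,np.round(proj(cc,P)).tolist())
```

```text
tcp [ 0.5633 -0.2181  0.2582] ang 5.46 q6 -27.8 delta/0.3 [-0.001  0.387  0.479] turn/90 0.002 t 13.85 F [-0.1  0.2 -0.5] gap 1.0
(480, 797, 3)
scene [[193.0, 146.0], [177.0, 158.0], [188.0, 143.0], [173.0, 154.0], [174.0, 176.0], [159.0, 188.0]]
side [[294.0, 152.0], [275.0, 152.0], [294.0, 149.0], [275.0, 149.0], [293.0, 169.0], [276.0, 169.0]]
wrist [[245.0, 187.0], [314.0, 187.0], [245.0, 202.0], [314.0, 202.0], [256.0, 232.0], [303.0, 232.0]]
```

View pics/6.png

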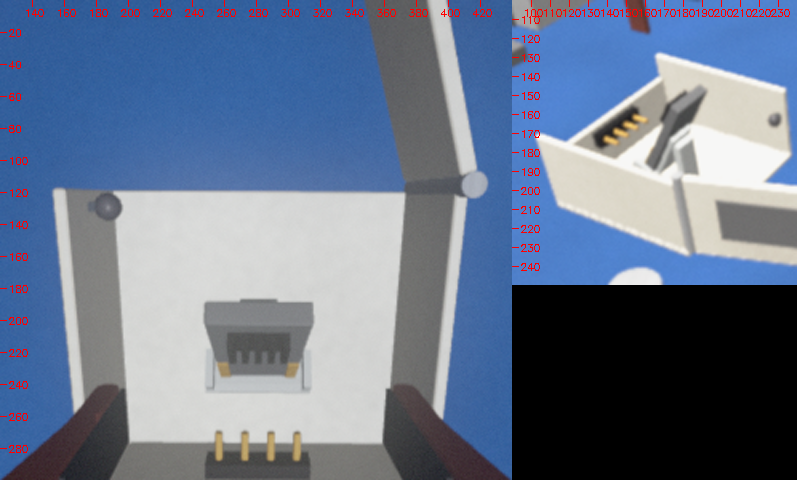

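The card is home and square: fins and brass strips face up, and its top edge is within about 2 px of the prediction. Next I plan the door push.

Run:
```python
from h import *
import pickle
a,b,w=pickle.load(open('c6.pkl','rb'))
for n,c,uv,z in (('meter',b,(258,300),.042),('meter',a,(205,252),.042),('jar',b,(157,250),.085),('jar',a,(203,187),.085)): print(n,np.round(onz(c,uv,z),3))
H=np.array([.6701,-.125]);
E=tri([(b,(281,203)),(a,(267.5,213))]);al=np.degrees(np.arctan2(*(E[:2]-H)[::-1]));print('alpha',al,'door',np.radians(185.27-al))
s=readout.read_state();R=np.array(s['tcp_rot']);p=np.array(s['tool_pos'])
def P(al,r,d):
    q=np.radians(al);e=np.array([np.cos(q),np.sin(q)]);n=np.array([e[1],-e[0]]);return H+r*e+d*n
for al,d in ((112,.055),(112,.02),(120,.018),(130,.017),(140,.016),(150,.015),(160,.015),(170,.015),(178,.015),(182,.015),(185.3,.015),(186.5,.015)):
    x=P(al,.2,d); D=R.T@(np.r_[x,.08]-p)/.3; print(al,np.round(x,3),np.round(D,3))
```

```text
meter [0.767 0.149 0.042]
meter [0.743 0.158 0.042]
jar [ 0.8   -0.071  0.085]
jar [ 0.801 -0.074  0.085]
alpha 112.66756094481674 door 1.2671516064914692
112 [0.646 0.081] [ 0.373 -0.965  0.59 ]
112 [0.614 0.068] [ 0.261 -0.932  0.591]
120 [0.586 0.057] [ 0.165 -0.905  0.591]
130 [0.555 0.039] [ 0.056 -0.855  0.591]
140 [0.527 0.016] [-0.043 -0.786  0.591]
150 [ 0.504 -0.012] [-0.127 -0.701  0.592]
160 [ 0.487 -0.043] [-0.193 -0.605  0.592]
170 [ 0.476 -0.075] [-0.242 -0.5    0.592]
178 [ 0.471 -0.103] [-0.268 -0.41   0.592]
182 [ 0.47  -0.117] [-0.275 -0.364  0.591]
185.3 [ 0.47  -0.129] [-0.279 -0.326  0.591]
186.5 [ 0.47  -0.133] [-0.28  -0.312  0.591]
```

Emit:
{"method": "jog_arm", "body": {
  "deltas": ".05 -.13 0 0 -1;.1 -.26 0 0 -1;.16 -.42 0 0 -1;.22 -.58 0 0 -1;.28 -.72 0 0 -1;.33 -.86 0 0 -1;.37 -.965 0 0 -1;.37 -.965 0 0 -1;.37 -.965 .15 0 -1;.37 -.965 .3 0 -1;.37 -.965 .45 0 -1;.37 -.965 .55 0 -1;.37 -.965 .59 0 -1;.37 -.965 .59 0 -1;.37 -.965 .59 0 -1",
  "grip_force": 20
}}

```text
time_s: 15.5
tool_pos: [0.6476, 0.08, 0.0829]
tcp_rot: [[0.996, 0.095, 0.001], [0.095, -0.996, 0.0], [0.001, 0.0, -1.0]]
contact_force: [0.1, 1.2, 0.7]
finger_gap: 0.008
```

Run:
```python
from h import *
goal([.614,.068,.08],5.46)
H=np.array([.6701,-.125])
s=readout.read_state();R=np.array(s['tcp_rot']);p=np.array(s['tool_pos'])
def P(al,r,d):
    q=np.radians(al);e=np.array([np.cos(q),np.sin(q)]);n=np.array([e[1],-e[0]]);return H+r*e+d*n
for al,d in ((112,.02),(120,.018),(130,.017),(140,.016),(150,.015),(160,.015),(170,.015),(175,.015)):
    x=P(al,.2,d); D=R.T@(np.r_[x,.08]-p)/.3; print(al,np.round(D,3))
```

```text
tcp [0.6476 0.08   0.0829] ang 5.43 q6 0.6 delta/0.3 [-0.115  0.029  0.01 ] turn/90 -0.0 t 15.5 F [0.1 1.2 0.7] gap 0.008
112 [-0.116  0.029  0.01 ]
120 [-0.213  0.056  0.01 ]
130 [-0.322  0.106  0.009]
140 [-0.42   0.175  0.009]
150 [-0.504  0.26   0.009]
160 [-0.571  0.356  0.009]
170 [-0.619  0.462  0.009]
175 [-0.637  0.517  0.009]
```

Emit:
{"method": "jog_arm", "body": {
  "deltas": "-.04 .01 .01 0 -1;-.08 .02 .01 0 -1;-.116 .029 .01 0 -1;-.165 .042 .01 0 -1;-.213 .056 .01 0 -1;-.265 .08 .01 0 -1;-.322 .106 .01 0 -1;-.372 .14 .01 0 -1;-.42 .175 .01 0 -1;-.463 .217 .01 0 -1;-.504 .26 .01 0 -1;-.54 .308 .01 0 -1;-.571 .356 .01 0 -1;-.597 .41 .01 0 -1;-.619 .462 .01 0 -1;-.628 .49 .01 0 -1;-.637 .517 .01 0 -1;-.637 .517 .01 0 -1"
}}

```text
time_s: 17.3
tool_pos: [0.471, -0.093, 0.079]
tcp_rot: [[0.996, 0.094, -0.0], [0.094, -0.996, -0.0], [-0.0, 0.0, -1.0]]
contact_force: [0.4, -0.2, 0.6]
finger_gap: 0.007
```

Run:
```python
from h import *
goal([.47,-.129,.08],5.4)
b=cap('scene','e7');a=cap('side','s7')
from crop import crop
crop('e7',90,60,290,260,2,'e7b',10);crop('s7',230,60,380,260,2,'s7b',10)
cv2.imwrite('pics/7.png',np.hstack([cv2.imread('pics/e7b.png'),cv2.imread('pics/s7b.png')]))
```

```text
tcp [ 0.471 -0.093  0.079] ang 5.39 q6 -18.0 delta/0.3 [-0.015  0.119 -0.003] turn/90 -0.0 t 17.3 F [ 0.4 -0.2  0.6] gap 0.007
```

View pics/7.png

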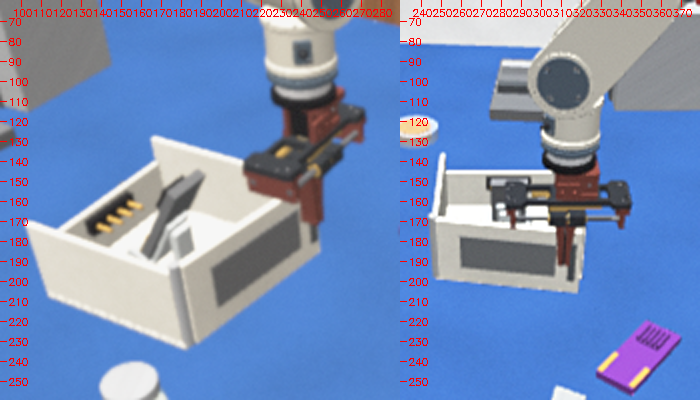

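Emit:
{"method": "jog_arm", "body": {
  "deltas": "0 .02 0 0 -1;0 .04 0 0 -1;0 .06 0 0 -1;-.01 .08 0 0 -1;-.01 .08 0 0 -1"
}}

```text
time_s: 17.9
tool_pos: [0.471, -0.117, 0.079]
tcp_rot: [[0.995, 0.095, 0.001], [0.095, -0.995, -0.0], [0.001, 0.0, -1.0]]
contact_force: [0.6, 0.4, -0.0]
finger_gap: 0.006
```

Emit:
{"method": "jog_arm", "body": {
  "deltas": "0 .01 0 0 -1;0 .02 0 0 -1;0 .02 0 0 -1"
}}

```text
time_s: 18.2
tool_pos: [0.4713, -0.1228, 0.079]
tcp_rot: [[0.995, 0.095, 0.0], [0.095, -0.995, -0.0], [0.0, 0.0, -1.0]]
contact_force: [0.2, -0.1, -0.6]
finger_gap: 0.005
```

Emit:
{"method": "jog_arm", "body": {
  "deltas": "0 .01 0 0 -1;0 .02 0 0 -1;0 .02 0 0 -1"
}}

```text
time_s: 18.5
tool_pos: [0.4715, -0.1264, 0.079]
tcp_rot: [[0.996, 0.093, -0.001], [0.093, -0.996, 0.003], [-0.001, -0.003, -1.0]]
contact_force: [1.8, 17.5, 5.9]
finger_gap: 0.006
```

Emit:
{"method": "jog_arm", "body": {
  "deltas": "0 .005 0 0 -1;0 .01 0 0 -1;0 .01 0 0 -1;0 .01 0 0 -1"
}}

```text
time_s: 18.9
tool_pos: [0.4714, -0.1266, 0.0789]
tcp_rot: [[0.996, 0.093, -0.002], [0.093, -0.996, 0.007], [-0.001, -0.007, -1.0]]
contact_force: [3.3, 35.6, 5.2]
finger_gap: 0.006
```

Emit:
{"method": "jog_arm", "body": {
  "deltas": "0 -.02 0 0 -1;0 -.06 0 0 -1;0 -.15 0 0 -1;0 -.25 0 0 -1;0 -.25 -.2 0 -1;0 -.25 -.4 0 -1;0 -.25 -.6 0 -1;0 -.25 -.6 0 -1;0 -.25 -.6 0 -1;0 -.25 -.6 0 -1"
}}

```text
time_s: 19.9
tool_pos: [0.4649, -0.0566, 0.2592]
tcp_rot: [[0.995, 0.095, 0.001], [0.095, -0.995, -0.0], [0.001, 0.001, -1.0]]
contact_force: [-0.5, 0.2, -1.4]
finger_gap: 0.002
```

Run:
```python
from h import *
goal([.47,-.129,.08],5.4)
b=cap('scene','e8');a=cap('side','s8')
from crop import crop
crop('e8',90,110,290,250,2.,'e8b',10);crop('s8',230,110,350,250,2.,'s8b',10)
cv2.imwrite('pics/8.png',cv2.resize(np.hstack([cv2.imread('pics/e8b.png'),cv2.imread('pics/s8b.png')]),None,fx=1.25,fy=1.25))
v=np.array([.5664,-.2521,np.radians(-84.73)]);c,sn=np.cos(v[2]),np.sin(v[2]);R=np.array([[c,-sn],[sn,c]])
def W(p): p=np.array(p)/1e3; return np.r_[v[:2]+R@p[:2],p[2]]
for t in (0,.05,.1):
    q=lambda r,o,z:W([-117-r*np.sin(t)-o*np.cos(t),115-r*np.cos(t)+o*np.sin(t),z])
    P=[q(228,5,125),q(228,5,10),q(0,5,125)]
    print(t,np.round(proj(b,P),1).tolist(),np.round(proj(a,P),1).tolist())
```

```text
tcp [ 0.4649 -0.0566  0.2592] ang 5.45 q6 -13.8 delta/0.3 [-0.007  0.241  0.598] turn/90 0.001 t 19.9 F [-0.5  0.2 -1.4] gap 0.002
0 [[236.3, 143.8], [239.4, 180.7], [180.6, 192.3]] [[321.7, 169.8], [319.4, 199.7], [247.1, 169.9]]
0.05 [[240.0, 144.9], [242.9, 181.9], [180.6, 192.4]] [[321.9, 171.9], [319.5, 201.8], [247.1, 169.9]]
0.1 [[243.6, 146.2], [246.3, 183.2], [180.5, 192.5]] [[321.8, 174.0], [319.4, 204.0], [247.0, 169.9]]
```

View pics/8.png

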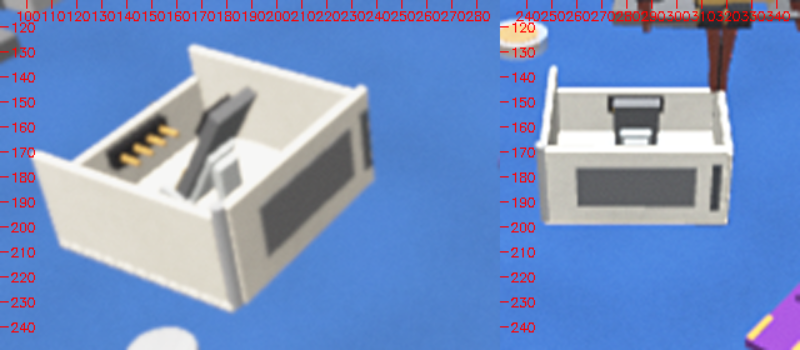

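```bash
python3 -c "
from cell import ctrl
print(ctrl.hand_in())"
```

```text
the job is handed in; nothing more can be done
None
```

The long card is standing in the bay's cradle with its contact face up, and the door is shut on its catch. I handed the job in at about 20 s on the robot's clock; no verdict is given.

**What I did:** I gripped the card near its top, lifted it out and turned it about 30° on the way to the bay. I set its foot in the cradle's corner, swung the card over about the foot in the loosened grip, and released it. Then I pushed the door shut from outside with the closed fingers.

**Card:** After release, the wrist picture showed the fins and brass strips facing up. The card was square, and its edges were within about 2–3 px of where a fully seated card should appear.

**Door:** The push met a hard stop at about 35 N. After I backed off, the door stayed shut, with its free edge within about 2 px of the shut position in both fixed cameras. The last picture showed the card still in place.

**Arm and bystanders:** The arm ended clear, about 25 cm above the bench, reading close to zero force. I did not measure the spare card, meter and jar again at the end. The arm was not sent near them at low height and no unexpected contact force showed.

No check failed or disagreed.

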